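# Hold a gauge glass in the strain viewer

### The arm

A 6-joint arm with a two-finger parallel gripper is mounted at the origin on the work surface. World frame = base frame: x ahead of the robot, y to its left, z up, the work surface at z = 0. Lengths are in m, angles in rad, forces in N, time in s.
With the tool pointing down it reaches from about 0.35 to 0.85 m from the base axis. Payload 8.1 kg.
Tool frame: the origin (TCP) lies at the very end of the fingers, on their centre line; the grasp point (between the pads) lies 19 mm behind it (robot.grip_depth is the distance from the TCP to the grasp point, in m); z points along the fingers, y is the line along which they close (so a half turn about z gives the same grasp; the last joint's range is limited). The gripper opens to 93 mm and grips with 3 to 60 N. Pads are 15 mm wide; open, the fingers measure 128 mm over their backs; the gripper's body (75 mm by 188 mm) begins 65 mm behind the grasp point.
Start: joints at [1.168, 0.13, 1.488, -0, 1.523, -0.085], TCP at [0.187, 0.57, 0.219] pointing down, gripper open.
Joint ranges: [-2.96, 2.96], [-0.89, 2.26], [0.02, 2.5], [-1.34, 4.48], [0, 2.73], [-2.66, 2.66]. Speed limits (rad/s): [2.39, 2.39, 2.79, 3.14, 3.14, 3.14].

### API

Orientations are given as a rotation vector (axis times angle).
In Python, from plant import robot gives the robot as it stands. The module is installed in compiled form; this text tells all that it offers.
- The arm moves only by the shell command python3 -m jog 'ROWS' [FORCE]. ROWS is JSON, a list that holds one entry, the list of rows, each a list of 7 numbers: the turn, a rotation vector about the tool's x, y, z in degrees, then the shift along the tool's x, y, z in cm, then the finger opening in cm, from 0 to 9.3. A call has 1 to 5 rows; each row shifts and turns the commanded pose from where the row before left it, along the tool's axes as they then stand; what a row does not reach is not made up. A row lasts 1/12 s, in which the tool goes at most 41.7 mm and 7.16 degrees, less where a joint would pass 70% of its speed; a pose out of reach is approached as far as the arm can. A call is refused whole if a number of a shift passes 4.17 or a number of a turn 7.16, either way. A call with a gripper value outside its range is refused whole. The fingers move at their own pace and stop on an object; FORCE is the grip in N (left out, the last holds). Time passes only in rows, so rows that do not move let the fingers close. It gives the time, the measured TCP pose, the force and the opening at its end, in the units of the state.
- robot.read_state(): the state, without advancing time (a new reading comes with each control period).
- robot.read_camera(name): name is "scene" or "top"; returns a dict with "img" (400x640x3 uint8, red, green, blue), "fx", "fy", "cx", "cy" (pixels), "extrinsics" (4x4, takes a point from camera to world coordinates). Camera axes: x right, y up, looking along -z (the intrinsics and any distortion apply to the point x, -y, -z); pixel columns grow to the right and rows downward; lengths in m; the calibration is good to about 2 mm. A picture is of the moment at which its call begins. There is no depth.
- robot.close_job(): hands the job in, once; it reports no verdict.
Trained networks look in a picture, given as the dict that the camera call returned (one of the last four; its "shot" number tells which), for a name from the list of things; names that differ only in an ending like _2 or _b are one class to them, and where a whole thing is asked for, a point or a joint stands for the part that bears it (a point fixed in the world has none). Each returns a list of dicts, best first, with "confidence" (0 to 1); they miss things now and then, are a little off and sometimes report something else, mostly with a low value. They report only what shows in the picture. A call takes as long as a camera call. They do not tell look-alikes from the thing itself.
- robot.masks_of(picture, label): "pixels" (400x640 bool, what is visible of it) and "point" ([column, row] in pixels, amid what is visible of it).
- robot.pinpoint(picture, label): "point" ([column, row] in pixels: a listed point, or the origin of a listed thing).
The state is a dict: "t": time; "q": joint angles; "dq": joint speeds; "joint_torque": joint torques, N m; "tool_pos": TCP position; "orientation": TCP orientation; "force": force on the tool from outside, world axes, zero at the start; "wrist_torque": the same for the moment, N m; "opening": finger opening in m.
Only numpy, scipy, OpenCV 4.12 (cv2) and the standard library are available. Lean on these libraries where they do the work, as an engineer would, in place of code of your own. Each camera call takes 0.05 s, during which the arm holds its last target. There are 200 camera calls.

### The job

Check the sight glass that stands pinned in the aluminium cradle for strain: draw the red-headed keeper pin straight out and park it in the open notches at the side of the cradle, then lift the glass out, touching it only on its two frosted narrow sides, never on the clear faces. Hold it upright in the middle of the strain viewer's gap, centred on the lit window, with its clear faces square to the light and without letting it touch the viewer; finish while still holding it there. Leave everything else on the bench where it is.

Things in the scene. Friction and masses are not known exactly. Their poses are not given: they have to be found in the camera images.
- cradle: Fixed aluminium cradle. Origin: centre of the glass pocket, at bench level; z up. Base 8 mm thick, x -97 to 39, y -34 to 34 mm. Blue pocket block x, y within 30, 20 mm, top z 30, floor z 8 mm, 1.5 mm play round the glass. Two upright end plates fill y 20 to 28 and -28 to -20 mm; each is 30 mm high but for a bored tongue (x -13 to 13, top z 123 mm) and a notched ear (x -95 to -61, top z 88 mm)
- notch (a point): Place of the parked pin in the two open-topped ear notches (12 mm wide, flaring to 26 mm at z 88 mm, floor z 70 mm): on the pin's axis when it lies on the notch floors, midway between the plates, 78 mm to the cradle's -x side, 74.5 mm above the bench. Axes as the cradle's. pin_mid belongs here, pin along y, red head beyond the +y plate, tip through the -y notch; 10 mm either way along y will do
- pin_mid (a point): Middle, on the axis, of the loose steel keeper pin (55 g); y along it to the head. Shank 9 mm diameter from y -36 (coned tip) to 30 mm, dark collar 13 mm from 30 to 42, round red head 18 mm from 42 to 68 mm. At the start it lies level in the tongues' 11 mm bores (109 mm up, along the cradle's y, head on its +y side), 1.5 mm above the glass; it slides freely and is clear once drawn 65 mm to +y
- pin_head (a point): Middle of the pin's round red head (18 mm diameter, 26 mm long), 55 mm from pin_mid along the pin; axes as the pin's
- glass_center (a point): Centre of the loose upright sight glass, 34 (x) by 17 (y) by 95 mm (z), 122 g. Its narrow sides facing +x and -x are frosted white, 34 mm apart, 17 mm wide, full height; its broad clear faces face +y and -y. At the start it stands in the cradle pocket (lowest 22 mm inside), centre 55.5 mm above the bench, axes as the cradle's, between the tongues, which begin 20 mm from its centre in y
- glass_clear: The clear part of that glass (28 by 17 by 95 mm, between the frosted sides), not to be touched; origin at the middle of its foot
- glass: The whole sight glass, origin at the middle of its foot; axes as glass_center
- pin: The whole keeper pin; same point and axes as pin_mid
- viewer: Fixed strain viewer on a dark base, x -90 to 90, y -165 to 115 mm, 18 mm thick. Origin at bench level under the middle of its gap. Grey lamp house with the round lit window (84 mm diameter) at y -165 to -85 mm; grey analyser panel with the round violet window (84 mm) at y 85 to 115 mm; both 180 mm wide, tops 165 mm above the bench. The 170 mm gap between is open above and at both sides
- light_path (a point): Middle of the light path: midway between lit window and analyser window, on the line through their centres, 100 mm above the bench. The light runs along y; z is up. The centre of the glass belongs here, clear faces facing +y and -y
- spare_glass: Bystander: a second glass of the same kind lying flat beside the cradle, about 92 mm to its +x side, 17 mm high
- gauge_cover: Bystander: green steel gauge cover frame 70 by 150 by 26 mm with bolt heads, lying on the viewer's +x side
- tin: Bystander: yellow tin, 60 mm diameter, 48 mm high, on the viewer's +x side
- screwdriver: Bystander: orange screwdriver, 190 mm, lying on the viewer's -x side
- wrench: Bystander: steel wrench, 200 mm, lying towards the far side of the bench
- spray_can: Bystander: blue spray can, 58 mm diameter, 170 mm high, at the far side, right of the middle
- tub: Bystander: orange bowl, 120 mm across, 60 mm high, at the far left
Things that resemble listed ones, but are neither listed nor needed, are in the scene too. What is shaped like the glass but orange is not meant.

How it is judged:
By the outcome, as a careful person would: the job done as asked, in the order asked, and still so for the second after the job is handed in, while the arm keeps its last pose, push and grip.
It also fails if it takes over 53 s, if anything falls off the work surface, if the arm or the gripper's body presses on something with over 40 N, if the wrist force passes 120 N, or if a joint passes its speed limit or range.

## Working session

There is one attempt and no reset: what is moved stays moved. The work goes in short steps, Python scripts to look and compute and a shell command to move; the robot and the scene stay as the last step left them, time stands still between calls to the robot, and variables do not carry over. Pictures are saved under pics/ and viewed, on a budget of 10 in all, crops included, one or two more only if the job needs it, and the job is handed in when it is done.

```bash
mkdir -p pics; cat > h.py <<'E'
import numpy as np, cv2
from plant import robot
from scipy.spatial.transform import Rotation as R
def ray(c,p):
    E=np.array(c["extrinsics"]); d=np.array([(p[0]-c["cx"])/c["fx"],-(p[1]-c["cy"])/c["fy"],-1.])
    return E[:3,3],E[:3,:3]@(d/np.linalg.norm(d))
def atz(c,p,z):
    o,d=ray(c,p); return o+d*(z-o[2])/d[2]
def tri(rs):
    A=sum(np.eye(3)-np.outer(d,d) for o,d in rs); b=sum((np.eye(3)-np.outer(d,d))@o for o,d in rs)
    x=np.linalg.solve(A,b); return x,[float(np.linalg.norm((np.eye(3)-np.outer(d,d))@(x-o))) for o,d in rs]
def proj(c,P):
    E=np.array(c["extrinsics"]); q=E[:3,:3].T@(np.array(P)-E[:3,3]); return [c["cx"]+c["fx"]*q[0]/-q[2],c["cy"]-c["fy"]*q[1]/-q[2]]
def save(c,n,crop=None):
    im=c["img"][:,:,::-1]
    if crop: a,b,e,f=crop; im=cv2.resize(im[b:f,a:e],None,fx=min(800/(e-a),600/(f-b)),fy=min(800/(e-a),600/(f-b)),interpolation=cv2.INTER_CUBIC)
    cv2.imwrite("pics/"+n,im)
E
python3 - <<'E'
from h import *
s=robot.read_camera("scene");t=robot.read_camera("top")
cv2.imwrite("pics/a.png",cv2.resize(np.vstack([s["img"],t["img"]])[:,:,::-1],(480,600),interpolation=cv2.INTER_AREA))
save(s,"s.png");save(t,"t.png")
print({k:s[k] for k in s if k not in("img",)}, {k:t[k] for k in t if k not in("img",)})
for l in ["cradle","notch","pin_mid","pin_head","glass_center","glass","viewer","light_path","spare_glass"]:
    r=[robot.pinpoint(c,l) for c in (s,t)]
    print(l,[[(np.round(d["point"],1).tolist(),round(d["confidence"],2)) for d in x[:3]] for x in r])
    if all(r):
        print("  ",*[np.round(v,4) for v in tri([ray(c,x[0]["point"]) for c,x in zip((s,t),r)])])
st=robot.read_state();print(R.from_rotvec(st["orientation"]).as_matrix().round(3),st["tool_pos"])
E
```

```text
{'fx': 403.2810025787233, 'fy': 403.2810025787233, 'cx': 322.97199105714935, 'cy': 205.88744175699003, 'extrinsics': array([[-0.10524193, -0.73260031,  0.67247374,  1.18803223],
       [ 0.99440595, -0.07140958,  0.07782984,  0.04839984],
       [-0.0089971 ,  0.67690285,  0.73601738,  0.75655299],
       [ 0.        ,  0.        ,  0.        ,  1.        ]]), 'shot': 1} {'fx': 407.7742597593181, 'fy': 407.7742597593181, 'cx': 318.9326334395823, 'cy': 196.01467948710234, 'extrinsics': array([[ 0.006232  ,  0.99516139, -0.098056  ,  0.49245952],
       [-0.99981471,  0.004415  , -0.01873626, -0.01358603],
       [-0.01821268,  0.09815459,  0.99500451,  0.9606408 ],
       [ 0.        ,  0.        ,  0.        ,  1.        ]]), 'shot': 2}
cradle [[([430.0, 236.5], 0.96)], [([220.1, 206.2], 0.79)]]
   [ 0.5625  0.2375 -0.0087] [0.0035 0.0035]
notch [[([427.4, 187.4], 0.73)], [([218.1, 236.1], 0.77), ([207.3, 200.3], 0.73), ([433.3, 240.9], 0.64)]]
   [0.4913 0.2174 0.0849] [0.0015 0.0015]
pin_mid [[([439.6, 204.6], 0.58), ([445.2, 266.9], 0.48)], [([208.6, 202.0], 0.67), ([451.3, 300.8]
[... 366 characters left out ...]
  [0.6072 0.3664 0.0332] [0.0046 0.0046]
glass [[([380.0, 247.4], 0.93), ([430.1, 235.2], 0.61), ([381.8, 221.2], 0.6)], [([218.1, 206.3], 0.73), ([272.2, 185.1], 0.67), ([169.4, 187.7], 0.65)]]
   [ 0.5754  0.1805 -0.0171] [0.0669 0.0669]
viewer [[([235.5, 195.2], 0.62), ([428.3, 188.9], 0.46), ([232.2, 288.6], 0.18)], [([430.6, 242.1], 0.58)]]
   [ 0.481  -0.2601 -0.0005] [0.0036 0.0036]
light_path [[([227.4, 165.1], 0.65)], [([446.8, 242.6], 0.85), ([208.0, 203.1], 0.63)]]
   [ 0.4811 -0.2646  0.1045] [0.0012 0.0012]
spare_glass [[([442.4, 266.5], 0.92), ([197.7, 236.9], 0.45)], []]
[[-0.95   0.312 -0.   ]
 [ 0.312  0.95  -0.   ]
 [ 0.    -0.    -1.   ]] [0.18746842 0.56996692 0.21862616]
```

View pics/s.png

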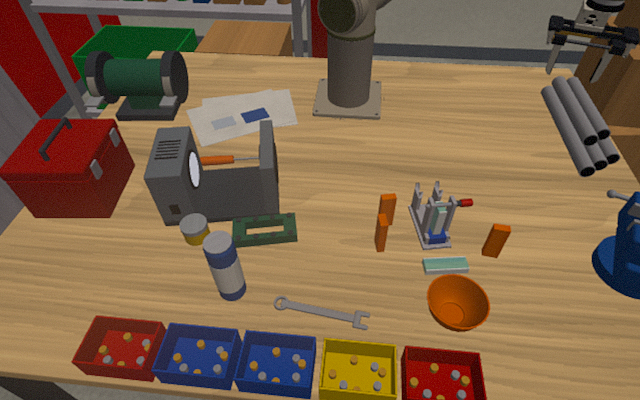

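View pics/t.png

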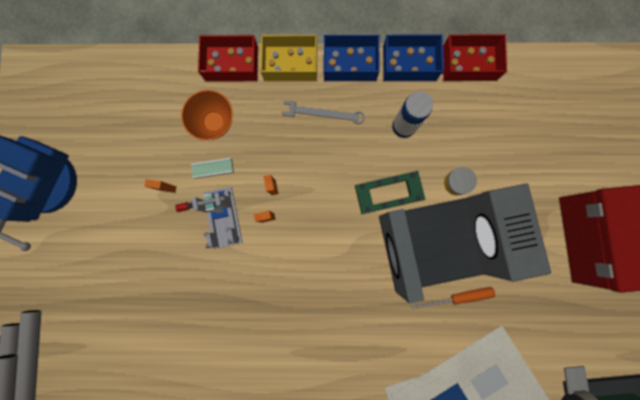

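The scene view shows the cradle at about (432,220), with the red head at (466,203). The glass look-alikes are orange, and the viewer is at (220,175). Next I'll fit the cradle and viewer poses with the known geometry.

```bash
cat > fit.py <<'E'
from h import *
from scipy.optimize import minimize
def box(x0,x1,y0,y1,z0,z1): return np.array([[x,y,z] for x in(x0,x1) for y in(y0,y1) for z in(z0,z1)])/1000
V=[box(-90,90,-165,115,0,18),box(-90,90,-165,-85,0,165),box(-90,90,85,115,0,165)]
C=[box(-97,39,-34,34,0,8),box(-30,30,-20,20,0,30)]+[b for a in(20,-28) for b in(box(-95,39,a,a+8,0,30) if 0 else box(-30,30,a,a+8,0,30),box(-13,13,a,a+8,0,123),box(-95,-61,a,a+8,0,88))]
G=[box(-17,17,-8.5,8.5,8,103)]
def pts(b,p):
    c,s=np.cos(p[2]),np.sin(p[2]); return b@np.array([[c,s,0],[-s,c,0],[0,0,1]])+[p[0],p[1],0]
def sil(c,bs,p,S=4):
    m=np.zeros((400*S,640*S),np.uint8)
    for b in bs:
        q=np.array([proj(c,x) for x in pts(b,p)]); cv2.fillConvexPoly(m,cv2.convexHull((q*S).astype(np.int32)),1)
    return cv2.resize(m.astype(np.float32),(640,400),interpolation=cv2.INTER_AREA)
def fit(cs,ms,bs,p0,ign=None):
    def f(p):
        t=0
        for c,m in zip(cs,ms):
            a=sil(c,bs,p); w=1-(sil(c,ign,p) if ign else 0); t+=(np.abs(a-m)*w).sum()/m.sum()
        return t
    r=minimize(f,p0,method="Nelder-Mead",options=dict(initial_simplex=np.array(p0)+np.array([[0,0,0],[.01,0,0],[0,.01,0],[0,0,.08]]),xatol=2e-4,fatol=1e-4))
    return r.x,r.fun
def wire(c,im,bs,p,k,o,col):
    for b in bs:
        q=[proj(c,x) for x in pts(b,p)]
        for i in range(8):
            for j in range(i):
                if bin(i^j).count("1")==1: cv2.line(im,*[tuple(int((v-oo)*k) for v,oo in zip(q[n],o)) for n in(i,j)],col,1)
E
python3 - <<'E'
from fit import *
import pickle
s=robot.read_camera("scene");t=robot.read_camera("top")
def M(l,near): 
    out=[]
    for c,n in zip((s,t),near):
        r=robot.masks_of(c,l); print(l,[(np.round(d["point"]).tolist(),round(d["confidence"],2),int(d["pixels"].sum())) for d in r[:3]])
        out.append(min(r,key=lambda d:np.hypot(*(np.array(d["point"])-n)))["pixels"].astype(np.float32))
    return out
mv=M("viewer",([225,175],[460,240])); mc=M("cradle",([432,225],[222,215]))
pv,e=fit((s,t),mv,V,[.481,-.262,.18]);print("viewer",pv,np.degrees(pv[2]),e)
pc,e=fit((s,t),mc,C,[.5625,.236,.22],G);print("cradle",pc,np.degrees(pc[2]),e)
np.save("pv",pv);np.save("pc",pc)
a=[]
for c,cr,w,p in((s,(380,170,520,280),C+G,pc),(t,(150,165,290,275),C+G,pc),(s,(135,110,315,250),V,pv),(t,(370,180,560,320),V,pv)):
    k=400/(cr[2]-cr[0]); im=cv2.resize(c["img"][cr[1]:cr[3],cr[0]:cr[2],::-1],None,fx=k,fy=k,interpolation=cv2.INTER_CUBIC); wire(c,im,w,p,k,cr[:2],(0,255,255)); a.append(cv2.resize(im,(400,300)))
cv2.imwrite("pics/fit.png",np.vstack([np.hstack(a[:2]),np.hstack(a[2:])]))
# red head
for c,b in((s,(450,190,480,215)),(t,(165,195,200,215))):
    h=cv2.cvtColor(c["img"],cv2.COLOR_RGB2HSV); m=((h[...,0]<6)|(h[...,0]>174))&(h[...,1]>150)&(h[...,2]>60)
    z=np.zeros_like(m);z[b[1]:b[3],b[0]:b[2]]=1; m&=z; ys,xs=np.nonzero(m); p=(xs.mean(),ys.mean()); print("red",p,m.sum()); a.append(ray(c,p))
print("head tri",tri(a[-2:]),"expected",pts(np.array([[0,.055,.109]]),pc))
E
```

```text
viewer [([204.0, 182.0], 0.59, 9031)]
viewer [([462.0, 241.0], 0.91, 13178)]
cradle [([217.0, 157.0], 0.67, 320), ([429.0, 217.0], 0.58, 1796)]
cradle [([218.0, 222.0], 0.61, 1661)]
viewer [ 0.47698303 -0.26656725  0.22388673] 12.827764927036103 0.11153625696897507
cradle [0.56302222 0.23770703 0.23248077] 13.320166744002801 0.22568532824516296
red (np.float64(466.44871794871796), np.float64(202.17948717948718)) 78
red (np.float64(181.46575342465752), np.float64(206.75342465753425)) 73
head tri (array([0.55253477, 0.29264831, 0.1066067 ]), [0.00013356412053893004, 0.00013356412053881962]) expected [[0.55035065 0.29122741 0.109     ]]
```

View pics/fit.png

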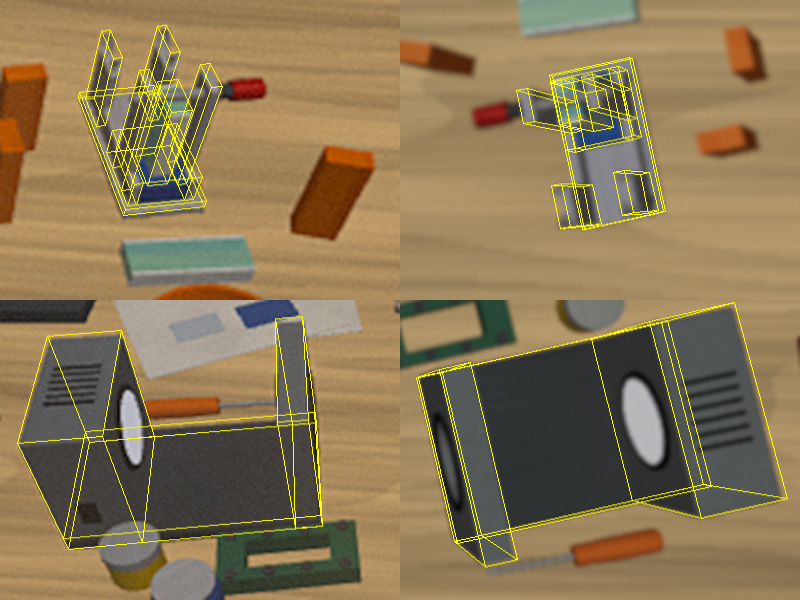

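The viewer wireframe sits on its edges. The cradle wireframe does too, and the red head agrees within about 2.5 mm. The first move turns the tool so that its y lies along the cradle's x, which makes tool x the cradle's +y.

```bash
cat > to.py <<'E'
from h import *
import sys
def delta(P,yaw):
    st=robot.read_state(); M=R.from_rotvec(st["orientation"]).as_matrix()
    T=np.array([[-np.sin(yaw),np.cos(yaw),0],[np.cos(yaw),np.sin(yaw),0],[0,0,-1]]).T
    print("t",round(st["t"],2),"pos",np.round(st["tool_pos"],4),"shift cm",np.round(M.T@(np.array(P)-st["tool_pos"])*100,2),"turn deg",np.round(R.from_matrix(M.T@T).as_rotvec(degrees=True),2),"F",np.round(st["force"],1),"op",round(st["opening"],4))
E
python3 -m jog '[[[0,0,6.5,0,0,0,9.3],[0,0,6.5,0,0,0,9.3],[0,0,6.5,0,0,0,9.3],[0,0,6.5,0,0,0,9.3],[0,0,6.5,0,0,0,9.3]]]' 25
python3 -m jog '[[[0,0,6.5,0,0,0,6],[0,0,6.5,0,0,0,6],[0,0,6.5,0,0,0,5],[0,0,6.5,0,0,0,5],[0,0,0,0,0,0,5]]]'
python3 -c "
from to import *
delta([.5525,.2925,.17],np.radians(13.2))"
```

```text
t: 1.72
tool_pos: [0.1875, 0.57, 0.2187]
orientation: [-1.353, -2.835, -0.0]
force: [0.1, 0.2, -0.4]
opening: 0.0927
t: 2.13
tool_pos: [0.1875, 0.57, 0.2186]
orientation: [1.956, 2.458, 0.0]
force: [-1.2, 0.0, 0.4]
opening: 0.0641
t 2.13 pos [0.1875 0.57   0.2186] shift cm [-35.24  29.34   4.87] turn deg [ 0.    0.   -0.22] F [-1.2  0.   0.4] op 0.0641
```

```bash
for i in 1 2; do python3 -m jog '[[[0,0,0,-2.93,2.44,0.4,4],[0,0,0,-2.93,2.44,0.4,4],[0,0,0,-2.93,2.44,0.4,4],[0,0,0,-2.93,2.44,0.4,4],[0,0,0,-2.93,2.44,0.4,4]]]' >/dev/null; done
python3 -m jog '[[[0,0,0,-2.93,2.44,0.4,4],[0,0,0,-2.93,2.44,0.4,4],[0,0,0,0,0,0,4],[0,0,0,0,0,0,4]]]'
python3 - <<'E'
from to import *
delta([.5525,.2925,.09],np.radians(13.2))
s=robot.read_camera("scene");t=robot.read_camera("top")
a=[]
for c,cr in((s,(400,130,520,250)),(t,(130,150,250,270))):
    a.append(cv2.resize(c["img"][cr[1]:cr[3],cr[0]:cr[2],::-1],(400,400),interpolation=cv2.INTER_CUBIC))
    p=robot.read_state()["tool_pos"]; q=proj(c,p); cv2.circle(a[-1],tuple(int((q[i]-cr[i])/120*400) for i in(0,1)),4,(0,255,0),-1)
cv2.imwrite("pics/p4.png",np.hstack(a))
E
```

```text
t: 3.3
tool_pos: [0.5544, 0.2933, 0.1699]
orientation: [-1.949, -2.463, 0.001]
force: [-0.2, -0.3, -0.0]
opening: 0.0399
t 3.3 pos [0.5544 0.2933 0.1699] shift cm [-0.03 -0.2   7.99] turn deg [-0.06  0.01  0.09] F [-0.2 -0.3 -0. ] op 0.0399
```

View pics/p4.png

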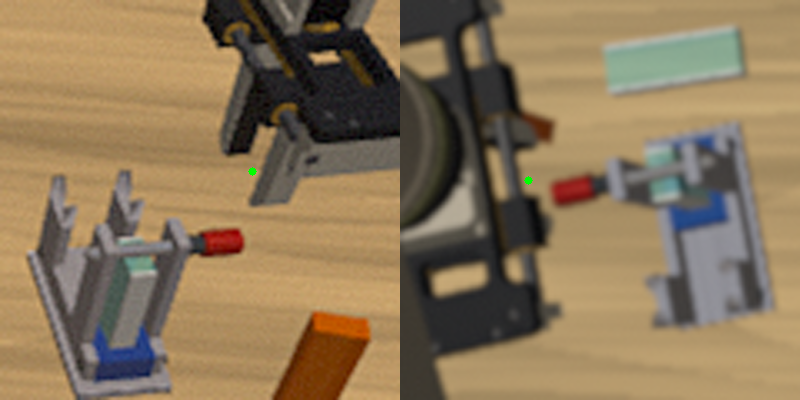

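The green TCP mark is above the red head, with the open fingers either side of it. Next I descend and grip.

```bash
python3 -m jog '[[[0,0,0,0,-0.3,2.5,4],[0,0,0,0,0,2.5,4],[0,0,0,0,0,2,4],[0,0,0,0,0,1,4],[0,0,0,0,0,0,4]]]' 
python3 -m jog '[[[0,0,0,0,0,0,0.5],[0,0,0,0,0,0,0.5],[0,0,0,0,0,0,0.5],[0,0,0,0,0,0,0.5],[0,0,0,0,0,0,0.5]]]' 25
python3 -m jog '[[[0,0,0,0,0,0,0.5],[0,0,0,0,0,0,0.5],[0,0,0,0,0,0,0.5]]]'
```

```text
t: 3.82
tool_pos: [0.5475, 0.2947, 0.0878]
orientation: [-1.944, -2.464, 0.007]
force: [0.0, 0.4, -0.4]
opening: 0.0402
t: 4.23
tool_pos: [0.5514, 0.295, 0.0922]
orientation: [1.949, 2.463, 0.004]
force: [1.0, 1.8, 1.0]
opening: 0.0172
t: 4.48
tool_pos: [0.5512, 0.2949, 0.0916]
orientation: [1.949, 2.463, 0.003]
force: [1.7, 3.1, 3.9]
opening: 0.0171
```

```bash
python3 -m jog '[[[0,0,0,0.5,0,0,0.5],[0,0,0,1,0,0,0.5],[0,0,0,1,0,0,0.5],[0,0,0,1,0,0,0.5],[0,0,0,1,0,0,0.5]]]' 
python3 -m jog '[[[0,0,0,1,0,0,0.5],[0,0,0,1,0,0,0.5],[0,0,0,0.7,0,0,0.5],[0,0,0,0,0,0,0.5],[0,0,0,0,0,0,0.5]]]'
python3 - <<'E'
from to import *
delta([.5525,.2925,.09],np.radians(13.2))
s=robot.read_camera("scene");t=robot.read_camera("top")
a=[]
for c,cr in((s,(400,130,520,250)),(t,(130,150,250,270))):
    a.append(cv2.resize(c["img"][cr[1]:cr[3],cr[0]:cr[2],::-1],(400,400),interpolation=cv2.INTER_CUBIC))
cv2.imwrite("pics/p5.png",np.hstack(a))
E
```

```text
t: 4.9
tool_pos: [0.5395, 0.339, 0.0903]
orientation: [-1.949, -2.464, 0.001]
force: [1.7, -0.8, 0.9]
opening: 0.0173
t: 5.32
tool_pos: [0.533, 0.3649, 0.09]
orientation: [-1.948, -2.464, 0.002]
force: [-0.3, 0.2, -1.0]
opening: 0.0174
t 5.32 pos [0.533  0.3649 0.09  ] shift cm [-7.5   0.22  0.01] turn deg [-0.07  0.01  0.16] F [-0.3  0.2 -1. ] op 0.0174
```

View pics/p5.png

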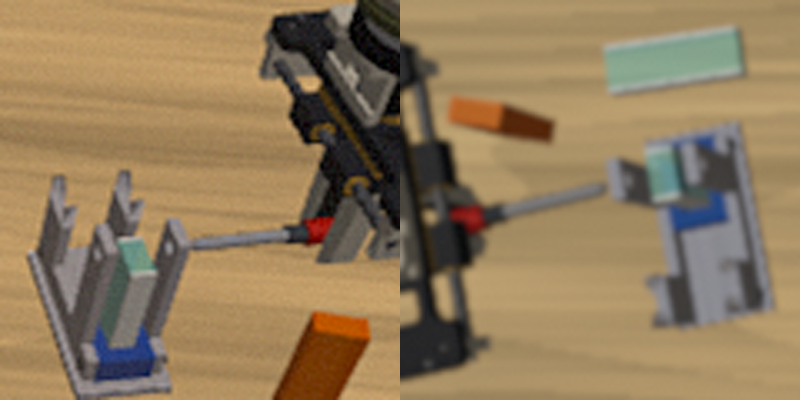

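The pin is out. The tip is only just past the tongue, so I'll draw 1 cm more, then go 7.6 cm toward the cradle's −x and back in over the notches.

```bash
python3 -m jog '[[[0,0,0,1,0,0,0.5],[0,0,0,0,-1.6,0,0.5],[0,0,0,0,-2,0,0.5],[0,0,0,0,-2,0,0.5],[0,0,0,0,-2,0,0.5]]]' >/dev/null
python3 -m jog '[[[0,0,0,0,0,0,0.5],[0,0,0,0,0,0,0.5],[0,0,0,0,0,0,0.5]]]' 
python3 -m jog '[[[0,0,0,-1.5,0,0,0.5],[0,0,0,-2,0,0,0.5],[0,0,0,-2,0,0,0.5],[0,0,0,-2,0,0,0.5],[0,0,0,-1,0,0,0.5]]]' >/dev/null
python3 -m jog '[[[0,0,0,0,0,0,0.5],[0,0,0,0,0,0,0.5],[0,0,0,0,0,0,0.5]]]' 
python3 - <<'E'
from fit import *
from to import delta
pc=np.load("pc.npy")
P=pts(np.array([[-.0763,.0584,.056]]),pc)[0]
print(P,pc); delta(P,pc[2])
s=robot.read_camera("scene");t=robot.read_camera("top")
a=[]
for c,cr in((s,(400,130,520,250)),(t,(150,170,270,290))):
    a.append(cv2.resize(c["img"][cr[1]:cr[3],cr[0]:cr[2],::-1],(400,400),interpolation=cv2.INTER_CUBIC))
cv2.imwrite("pics/p6.png",np.hstack(a))
E
```

```text
t: 6.08
tool_pos: [0.4582, 0.3571, 0.0912]
orientation: [1.949, 2.463, 0.002]
force: [0.8, -0.3, -0.1]
opening: 0.0174
t: 6.75
tool_pos: [0.4773, 0.2745, 0.0908]
orientation: [-1.95, -2.463, -0.001]
force: [-0.3, 0.7, -0.5]
opening: 0.017
[0.47531995 0.27695701 0.056     ] [0.56302222 0.23770703 0.23248077]
t 6.75 pos [0.4773 0.2745 0.0908] shift cm [ 0.28 -0.14  3.48] turn deg [ 0.02 -0.03 -0.05] F [-0.3  0.7 -0.5] op 0.017
```

View pics/p6.png

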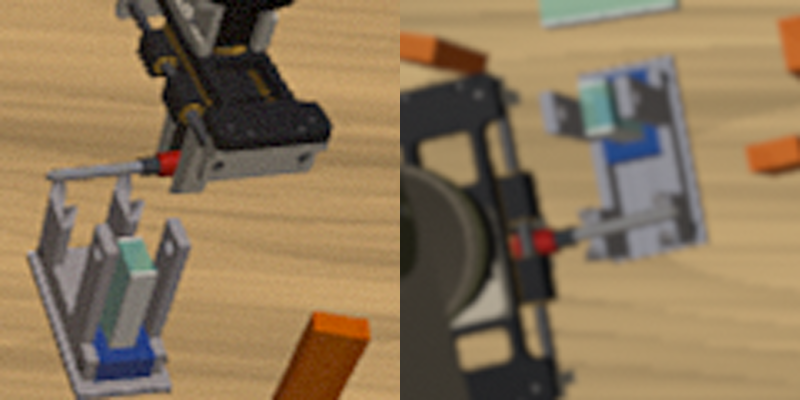

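The pin lies over both notches, with the head outside the +y plate. Now I lower it.

```bash
python3 -m jog '[[[0,0,0,0.1,-0.1,0.6,0.5],[0,0,0,0.1,0,0.8,0.5],[0,0,0,0,0,0.8,0.5],[0,0,0,0,0,0.6,0.5],[0,0,0,0,0,0,0.5]]]' 
python3 -m jog '[[[0,0,0,0,0,0.4,0.5],[0,0,0,0,0,0.2,0.5],[0,0,0,0,0,0,0.5],[0,0,0,0,0,0,0.5]]]'
```

```text
t: 7.27
tool_pos: [0.4747, 0.2763, 0.0607]
orientation: [-1.948, -2.463, 0.001]
force: [0.8, 4.0, -3.0]
opening: 0.0174
t: 7.6
tool_pos: [0.4756, 0.2765, 0.0568]
orientation: [-1.949, -2.463, -0.001]
force: [-2.3, 4.8, 2.7]
opening: 0.0175
```

```bash
python3 -m jog '[[[0,0,0,0,0,0,2.2],[0,0,0,0,0,0,3],[0,0,0,0,0,0,4],[0,0,0,0,0,0,4],[0,0,0,0,0,0,4]]]' 
python3 -m jog '[[[0,0,0,0,0,-1,4],[0,0,0,0,0,-3,4],[0,0,0,0,0,-4,5],[0,0,0,0,0,-3,5.5],[0,0,0,0,0,-1,5.5]]]'
python3 - <<'E'
from fit import *
from to import delta
pc=np.load("pc.npy")
P=pts(np.array([[.001,0,.17]]),pc)[0]
print(P,pc); delta(P,pc[2])
s=robot.read_camera("scene");t=robot.read_camera("top")
a=[]
for c,cr in((s,(400,150,520,270)),(t,(150,170,270,290))):
    im=cv2.resize(c["img"][cr[1]:cr[3],cr[0]:cr[2],::-1],(400,400),interpolation=cv2.INTER_CUBIC)
    wire(c,im,G,pc,400/120,cr[:2],(0,255,255)); a.append(im)
cv2.imwrite("pics/p7.png",np.hstack(a))
E
```

```text
t: 8.02
tool_pos: [0.4756, 0.2754, 0.0564]
orientation: [1.95, 2.463, -0.001]
force: [0.8, 0.3, 0.1]
opening: 0.0389
t: 8.43
tool_pos: [0.4783, 0.2769, 0.1836]
orientation: [1.947, 2.46, 0.012]
force: [1.3, 0.4, 0.9]
opening: 0.0532
[0.56399532 0.23793742 0.17      ] [0.56302222 0.23770703 0.23248077]
t 8.43 pos [0.4783 0.2769 0.1836] shift cm [-5.76  7.43  1.42] turn deg [ 0.49 -0.1  -0.03] F [1.3 0.4 0.9] op 0.0532
```

View pics/p7.png

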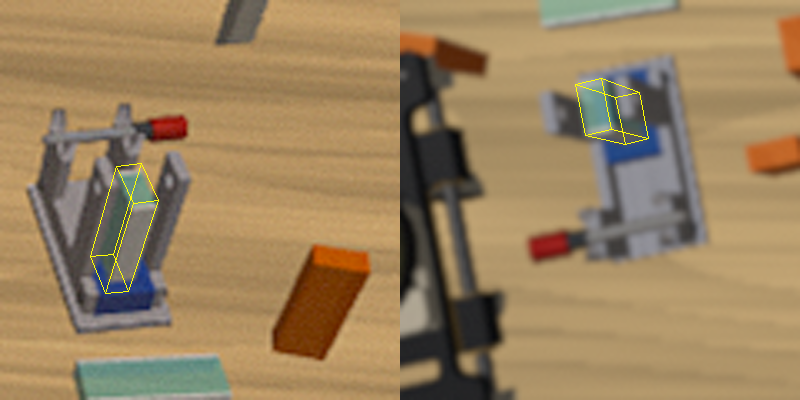

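The pin is parked and the glass outline matches. Next, the approach over the glass.

```bash
python3 -m jog '[[[0,0,0,-1.9,2.5,0,5.5],[0,0,0,-1.9,2.5,0,5.5],[0,0,0,-1.9,2.4,0.5,5.5],[0,0,0,0,0,0.5,5.5],[0,0,0,0,0,0,5.5]]]' >/dev/null
python3 -m jog '[[[0,0,0,0,0,0,5.5],[0,0,0,0,0,0,5.5],[0,0,0,0,0,0,5.5]]]'
python3 - <<'E'
from fit import *
from to import delta
pc=np.load("pc.npy")
P=pts(np.array([[.001,0.0005,.066]]),pc)[0]
delta(P,pc[2])
E
```

```text
t: 9.2
tool_pos: [0.5599, 0.2379, 0.1665]
orientation: [-1.948, -2.464, 0.0]
force: [0.5, -0.1, -0.3]
opening: 0.0551
t 9.2 pos [0.5599 0.2379 0.1665] shift cm [-0.04  0.41 10.05] turn deg [-0.03 -0.01  0.03] F [ 0.5 -0.1 -0.3] op 0.0551
```

```bash
python3 -m jog '[[[0,0,0,0,0.4,1,5.5],[0,0,0,0,0,2,5.5],[0,0,0,0,0,2,5.5],[0,0,0,0,0,0,5.5],[0,0,0,0,0,0,5.5]]]'
python3 -m jog '[[[0,0,0,0,0,1.5,5.5],[0,0,0,0,0,1.5,5.5],[0,0,0,0,0,1.5,5.5],[0,0,0,0,0,0.5,5.5],[0,0,0,0,0,0,5.5]]]'
python3 - <<'E'
from fit import *
from to import delta
pc=np.load("pc.npy")
P=pts(np.array([[.001,0.0005,.066]]),pc)[0]
delta(P,pc[2])
s=robot.read_camera("scene");t=robot.read_camera("top")
save(s,"p8.png",(400,150,500,250))
E
```

```text
t: 9.62
tool_pos: [0.5632, 0.2382, 0.1151]
orientation: [-1.948, -2.463, 0.004]
force: [0.1, 0.4, 0.2]
opening: 0.0551
t: 10.03
tool_pos: [0.5641, 0.2382, 0.0662]
orientation: [-1.949, -2.463, 0.002]
force: [0.8, -0.8, 0.5]
opening: 0.0551
t 10.03 pos [0.5641 0.2382 0.0662] shift cm [ 0.03 -0.02  0.02] turn deg [-0.07  0.01 -0.02] F [ 0.8 -0.8  0.5] op 0.0551
```

View pics/p8.png

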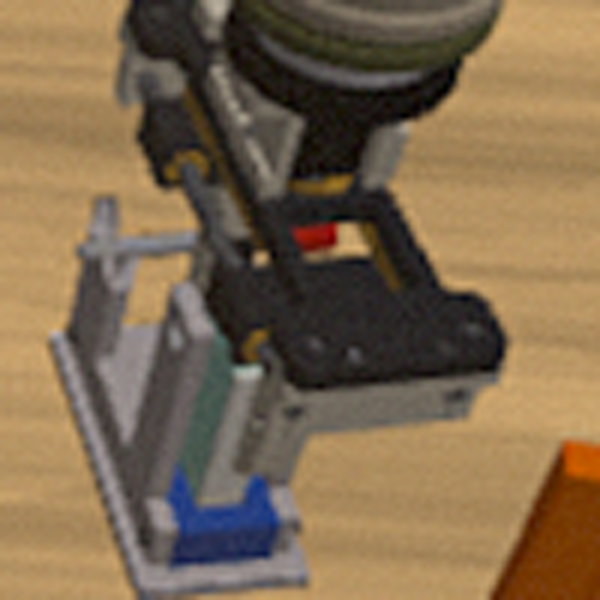

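The finger looks a little right of the glass in this view. That could be parallax, so I'll check by projection before closing.

```bash
python3 - <<'E'
from fit import *
s=robot.read_camera("scene");t=robot.read_camera("top")
pc=np.load("pc.npy")
im=cv2.resize(s["img"][150:250,400:500,::-1],(600,600),interpolation=cv2.INTER_CUBIC)
p=[0.5641,0.2382,pc[2]]
wire(s,im,[box(27.5,45,-7.5,7.5,66,110)],p,6,(400,150),(0,255,0))
wire(s,im,G,pc,6,(400,150),(0,255,255))
wire(s,im,C[-2:-1]+C[3:4],pc,6,(400,150),(255,0,255))
cv2.imwrite("pics/p9.png",im)
E
```

```text
(no output)
```

View pics/p9.png

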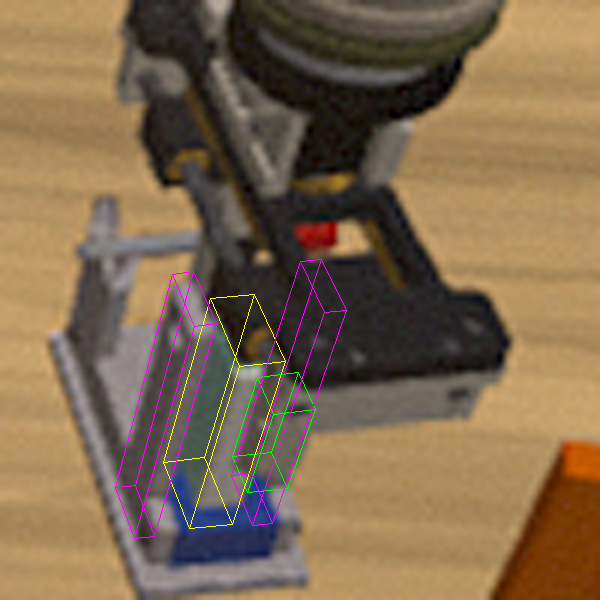

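The projected finger (green) matches the picture, so the offset is parallax and the finger is centred on the frosted side. I'll close and lift.

```bash
python3 -m jog '[[[0,0,0,0,0,0,3.8],[0,0,0,0,0,0,3.3],[0,0,0,0,0,0,3],[0,0,0,0,0,0,2.8],[0,0,0,0,0,0,2.8]]]' 25
python3 -m jog '[[[0,0,0,0,0,0,2.8],[0,0,0,0,0,0,2.8],[0,0,0,0,0,0,2.8]]]'
python3 -m jog '[[[0,0,0,0,0,-0.4,2.8],[0,0,0,0,0,-0.8,2.8],[0,0,0,0,0,-1,2.8],[0,0,0,0,0,-1,2.8],[0,0,0,0,0,-1,2.8]]]'
python3 -m jog '[[[0,0,0,0,0,-2,2.8],[0,0,0,0,0,-3,2.8],[0,0,0,0,0,-3,2.8],[0,0,0,0,0,-3,2.8],[0,0,0,0,0,-2,2.8]]]'
python3 -m jog '[[[0,0,0,0,0,-1,2.8],[0,0,0,0,0,0,2.8],[0,0,0,0,0,0,2.8]]]'
python3 - <<'E'
from fit import *
from to import delta
pv=np.load("pv.npy")
P=pts(np.array([[0,0,.2475]]),pv)[0];print(P)
delta(P,pv[2])
E
```

```text
t: 10.65
tool_pos: [0.5648, 0.2383, 0.067]
orientation: [1.949, 2.463, 0.001]
force: [-0.8, 1.2, 1.2]
opening: 0.034
t: 10.9
tool_pos: [0.5649, 0.2382, 0.067]
orientation: [1.949, 2.463, 0.001]
force: [0.0, -0.9, 3.4]
opening: 0.0341
t: 11.32
tool_pos: [0.5648, 0.2382, 0.1101]
orientation: [1.949, 2.463, 0.0]
force: [1.3, -0.5, -1.1]
opening: 0.0336
t: 11.73
tool_pos: [0.5655, 0.2385, 0.2436]
orientation: [1.948, 2.462, 0.006]
force: [0.2, -0.1, -0.4]
opening: 0.0338
t: 11.98
tool_pos: [0.5647, 0.2382, 0.2486]
orientation: [1.949, 2.463, 0.001]
force: [-0.2, 0.7, -1.5]
opening: 0.0339
[ 0.47698303 -0.26656725  0.2475    ]
t 11.98 pos [0.5647 0.2382 0.2486] shift cm [-47.11 -20.14   0.1 ] turn deg [ 0.02 -0.    0.46] F [-0.2  0.7 -1.5] op 0.0339
```

```bash
python3 -m jog '[[[0,0,0.46,-1.5,-0.64,0,2.8],[0,0,0,-2.5,-1.07,0,2.8],[0,0,0,-3,-1.28,0,2.8],[0,0,0,-3,-1.28,0,2.8],[0,0,0,-3,-1.28,0,2.8]]]' >/dev/null
for i in 1 2; do python3 -m jog '[[[0,0,0,-3,-1.28,0,2.8],[0,0,0,-3,-1.28,0,2.8],[0,0,0,-3,-1.28,0,2.8],[0,0,0,-3,-1.28,0,2.8],[0,0,0,-3,-1.28,0,2.8]]]'; done
python3 -m jog '[[[0,0,0,-2,-0.85,0,2.8],[0,0,0,-1.5,-0.64,0,2.8],[0,0,0,-0.6,-0.26,0,2.8],[0,0,0,0,0,0,2.8],[0,0,0,0,0,0,2.8]]]'
python3 -m jog '[[[0,0,0,0,0,0,2.8],[0,0,0,0,0,0,2.8]]]' >/dev/null
python3 - <<'E'
from fit import *
from to import delta
pv=np.load("pv.npy"); pc=np.load("pc.npy")
delta(pts(np.array([[0,0,.1115]]),pv)[0],pv[2])
s=robot.read_camera("scene");t=robot.read_camera("top")
a=[]
for c,cr in((s,(130,60,330,260)),(t,(370,150,570,350))):
    im=cv2.resize(c["img"][cr[1]:cr[3],cr[0]:cr[2],::-1],(400,400),interpolation=cv2.INTER_CUBIC)
    wire(c,im,V,pv,2,cr[:2],(0,255,255)); st=robot.read_state()["tool_pos"]
    wire(c,im,[box(-17,17,-8.5,8.5,-59,36)+[0,0,st[2]]],[st[0],st[1],pv[2]],2,cr[:2],(0,255,0)); a.append(im)
cv2.imwrite("pics/p10.png",np.hstack(a))
E
```

```text
t: 12.82
tool_pos: [0.5086, -0.0625, 0.2459]
orientation: [-1.957, -2.453, 0.003]
force: [0.1, -0.1, -1.4]
opening: 0.0339
t: 13.23
tool_pos: [0.4797, -0.2227, 0.2459]
orientation: [-1.957, -2.453, 0.001]
force: [1.0, 0.5, -2.0]
opening: 0.034
t: 13.65
tool_pos: [0.4729, -0.2649, 0.2471]
orientation: [-1.958, -2.453, -0.0]
force: [-0.4, 0.2, -1.4]
opening: 0.0337
t 13.82 pos [ 0.4737 -0.2645  0.2484] shift cm [-0.28  0.28 13.69] turn deg [-0.01 -0.03  0.08] F [-0.2 -0.2 -1.9] op 0.0341
```

View pics/p10.png

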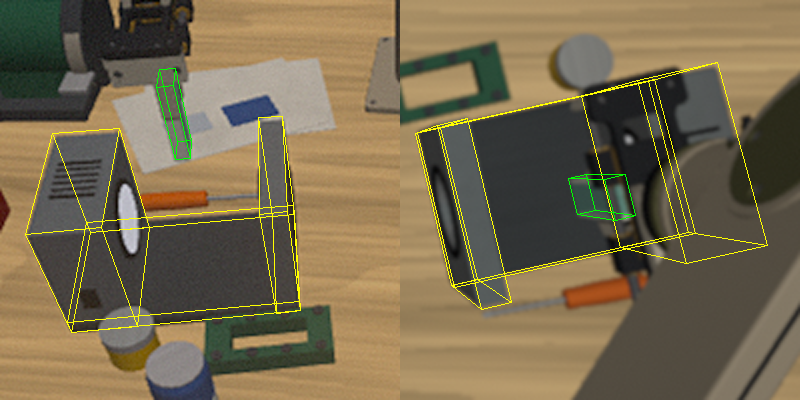

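The held glass lies on the projected outline, upright and clear of the viewer. I'll cross-check the viewer centre against the lit window in the first pictures.

```bash
python3 - <<'E'
from fit import *
pv=np.load("pv.npy"); rs=[]
s=robot.read_camera("scene");t=robot.read_camera("top")
w=np.array([[.042*np.cos(a),-.085,.1+.042*np.sin(a)] for a in np.linspace(0,6.28,40)])
for n,c,b in(("s",s,(180,140,210,195)),("t",t,(465,205,505,265))):
    g=cv2.imread(f"pics/{n}.png",0)[b[1]:b[3],b[0]:b[2]]; m=(g>150).astype(np.uint8)
    k,l,stt,ce=cv2.connectedComponentsWithStats(m); i=1+np.argmax(stt[1:,4]); p=ce[i]+b[:2]; rs.append(ray(c,p))
    q=np.array([proj(c,x) for x in pts(w,pv)]); M=cv2.moments(q.astype(np.float32)); print(n,p,stt[i],"model",M["m10"]/M["m00"],M["m01"]/M["m00"],cv2.contourArea(q.astype(np.float32)))
x,r=tri(rs); d=x-pts(np.array([[0,-.085,.1]]),pv)[0]; c,s_=np.cos(pv[2]),np.sin(pv[2])
print(x,r,"viewer-frame diff mm",1000*np.array([c*d[0]+s_*d[1],-s_*d[0]+c*d[1],d[2]]))
E
# descend meanwhile part way, still high above the base
python3 -m jog '[[[0,0,0,-0.3,0.3,1,2.8],[0,0,0,0,0,2,2.8],[0,0,0,0,0,2.5,2.8],[0,0,0,0,0,2.5,2.8],[0,0,0,0,0,1.5,2.8]]]'
```

```text
s [193.75965665 168.93562232] [  9  12  10  34 233] model 192.34978420335398 168.32230038202425 224.17753776349127
t [484.98893805 236.24115044] [ 12  13  17  38 452] model 487.89412723371584 235.70888457574472 491.51080746925436
[ 0.49471662 -0.34637673  0.09721219] [0.0010092121480220545, 0.00100921214802206] viewer-frame diff mm [-0.4283937   3.24518468 -2.78781136]
t: 14.43
tool_pos: [0.4759, -0.2671, 0.1499]
orientation: [-1.957, -2.453, 0.0]
force: [-0.7, -0.1, -1.8]
opening: 0.0337
```

The window agrees with the fit to 0.4 mm in x and 3 mm in y. I'll finish the descent and trim.

```bash
python3 -m jog '[[[0,0,0,0,0,1.2,2.8],[0,0,0,0,0,1.2,2.8],[0,0,0,0,0,1,2.8],[0,0,0,0,0,0.3,2.8],[0,0,0,0,0,0,2.8]]]' >/dev/null
python3 -m jog '[[[0,0,0,0,0,0,2.8],[0,0,0,0,0,0,2.8],[0,0,0,0,0,0,2.8]]]'
python3 - <<'E'
from fit import *
from to import delta
pv=np.load("pv.npy")
delta(pts(np.array([[0.0005,0.001,.1115]]),pv)[0],pv[2])
E
```

```text
t: 15.1
tool_pos: [0.4776, -0.2684, 0.1178]
orientation: [1.958, 2.454, 0.0]
force: [-0.7, 0.4, -1.4]
opening: 0.0336
t 15.1 pos [ 0.4776 -0.2684  0.1178] shift cm [0.3  0.03 0.63] turn deg [0.07 0.08 0.  ] F [-0.7  0.4 -1.4] op 0.0336
```

```bash
python3 -m jog '[[[0,0,0,0.2,0.03,0.3,2.8],[0,0,0,0.1,0,0.3,2.8],[0,0,0,0,0,0,2.8],[0,0,0,0,0,0,2.8],[0,0,0,0,0,0,2.8]]]' 
python3 -m jog '[[[0,0,0,0,0,0,2.8],[0,0,0,0,0,0,2.8],[0,0,0,0,0,0,2.8]]]'
python3 - <<'E'
from fit import *
from to import delta
pv=np.load("pv.npy"); pc=np.load("pc.npy")
delta(pts(np.array([[0.0005,0.001,.1115]]),pv)[0],pv[2])
s=robot.read_camera("scene");t=robot.read_camera("top")
for l in("glass_center",): print([(np.round(d["point"],1).tolist(),round(d["confidence"],2)) for d in robot.pinpoint(s,l)], proj(s,pts(np.array([[0,0,.1]]),pv)[0]))
a=[]
for c,cr in((s,(150,90,310,250)),(s,(380,150,540,310))):
    im=cv2.resize(c["img"][cr[1]:cr[3],cr[0]:cr[2],::-1],(400,400),interpolation=cv2.INTER_CUBIC)
    if cr[0]==150: wire(c,im,[box(-17,17,-8.5,8.5,52.5,147.5)],pv,2.5,cr[:2],(0,255,0))
    a.append(im)
cv2.imwrite("pics/p11.png",np.hstack(a))
E
```

```text
t: 15.52
tool_pos: [0.4766, -0.2649, 0.1106]
orientation: [-1.959, -2.456, 0.0]
force: [0.2, 0.4, -1.0]
opening: 0.0339
t: 15.77
tool_pos: [0.4767, -0.265, 0.1107]
orientation: [1.959, 2.456, 0.0]
force: [-0.1, -0.7, -1.7]
opening: 0.0339
t 15.77 pos [ 0.4767 -0.265   0.1107] shift cm [-0.06  0.05 -0.08] turn deg [0.   0.01 0.  ] F [-0.1 -0.7 -1.7] op 0.0339
[([492.4, 243.5], 0.98), ([386.9, 210.5], 0.83), ([229.3, 166.6], 0.71), ([386.8, 234.2], 0.68)] [np.float64(227.88312550755577), np.float64(165.39861847263063)]
```

View pics/p11.png

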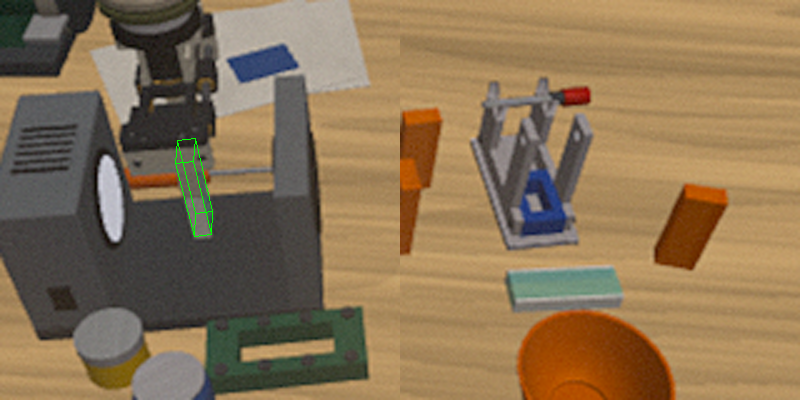

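The glass lies within about a pixel of the target outline. The pin rests in the notches, the pocket is empty, and the bystanders in view haven't moved. Handing in.

```bash
python3 -c "
from plant import robot
print(robot.close_job())"
```

```text
the job is handed in; nothing more can be done
None
```

The job is handed in at about 16 s of robot time. The pin is parked, and the arm is still holding the glass upright in the middle of the viewer's gap.

- **Pin:** I drew it straight out by its red head and laid it in the two open notches. The last picture shows it there, with the head beyond the +y plate and the pocket empty.
- **Glass:** I gripped it on its two frosted sides with 25 N (opening 34 mm) and lifted it clear of the cradle. I then carried it over the analyser panel and lowered it into the gap.

**Last checks:**
- **Position:** the tool is within about 1 mm of the target and square to the light within 0.1°. In the scene picture the glass lies on the target outline to about 1–1.5 pixels (roughly 2 mm).
- **Contact:** the force readings show only the weight of the glass, so nothing suggests it is touching the viewer.
- **Bystanders:** those visible in the last picture look unmoved. The wrench was outside that crop, so I did not check it again.

**Where measurements disagreed:**
- **Viewer centre:** the lit window put it 3 mm further along y and 3 mm lower than my outline fit, and the network point put it about 4 mm off in x. I kept the fit and moved 1 mm in y.
- **Red head:** its measured position was about 3.5 mm from where the cradle fit put it, and the pin grip was about 3 mm off the head's centre. Neither mattered for the parking.

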